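# Roll the last tin into the wire tin rack

### The arm

A 7-joint arm with a two-finger parallel gripper is mounted at the origin on a cart in front of the work surface, level with it; the furniture and walls round the work are solid. World frame = base frame: x ahead of the robot, y to its left, z up, the work surface at z = 0. Lengths are in m, angles in rad, forces in N, time in s.
With the tool pointing down it reaches from about 0.4 to 0.875 m from the base axis. Payload 19.3 kg.
Tool frame: the origin (TCP) lies at the very end of the fingers, on their centre line; the grasp point (between the pads) lies 19 mm behind it; z points along the fingers, y is the line along which they close (so a half turn about z gives the same grasp; the last joint's range is limited). The gripper opens to 85 mm and grips with 20 to 120 N. Pads are 22 mm wide; open, the fingers measure 114 mm over their backs; the gripper's body (76 mm by 85 mm) begins 54 mm behind the grasp point. The pads swing forward as they close: fully open they stand 13 mm farther back than shut.
Start: joints at [1.27, 0.521, -0.036, 1.599, 0.021, 1.021, -0.113], TCP at [0.143, -0.608, 0.231] pointing down, gripper open.
Joint ranges: [-2.91, 2.91], [-0.3, 2.13], [-1.5, 1.42], [0.17, 2.43], [-1.26, 4.41], [0.16, 1.93], [-2.52, 2.52]. Speed limits (rad/s): [1.89, 1.89, 2.39, 2.39, 3.01, 3.01, 3.01].

### API

Orientations are given as [roll, pitch, yaw] about the fixed x, y, z axes, in that order (R = Rz(yaw) Ry(pitch) Rx(roll)).
In Python, from workcell import monitor, optics, job_done gives the robot as it stands.
- The arm moves only by the shell command python3 -m handwheel 'ROWS' [FORCE]. ROWS is JSON, a list of rows, each an object of numbers: "dx", "dy", "dz": the shift along the tool's x, y, z in cm; "wx", "wy", "wz": the turn, a rotation vector about the tool's x, y, z in rad; "claw": the opening in per cent of the stroke, from 0 (shut) to 100 (fully open). A call has 1 to 8 rows; each row shifts and turns the commanded pose from where the row before left it, along the tool's axes as they then stand; what a row does not reach is not made up. A row lasts 1/8 s, in which the tool goes at most 62.5 mm and 10.7 degrees, less where a joint would pass 70% of its speed; a pose out of reach is approached as far as the arm can. A call with a gripper value outside its range is refused whole. The fingers move at their own pace and stop on an object; FORCE is the grip in N (left out, the last holds). Time passes only in rows, so rows that do not move let the fingers close. It gives the time, the measured TCP pose, the force, the opening and the grip force at its end, in the units of the state.
- monitor.observe(): the state, without advancing time (a new reading comes with each control period).
- optics.grab_frame(name): name is "side" or "top"; returns a dict with "frame" (400x640x3 uint8, blue, green, red), "fovy" (degrees; the focal length in pixels is half the picture's height over the tangent of half this angle, whatever the lens; pixels are square), "cx", "cy" (the principal point, pixels), "k1" (the pictures are not rectified: a ray, as slopes to the right and down, at radius r is drawn at 1 + k1 r^2 times it, then the intrinsics apply), "R" (3x3) and "t" (3): a world point X has camera coordinates R X + t. Camera axes: x right, y down, z forward; pixel columns grow to the right and rows downward; lengths in m; the calibration is good to about 2 mm. A picture is of the moment at which its call begins. There is no depth.
- job_done(): hands the job in; it is judged then, once.
Trained networks look in the newest picture that a camera, given by its name, has taken for a name from the list of things; names that differ only in an ending like _2 or _b are one class to them, and where a whole thing is asked for, a point or a joint stands for the part that bears it (a point fixed in the world has none). Each returns a list of dicts, best first, with "p" (0 to 1); they miss things now and then, are a little off and sometimes report something else, mostly with a low value. They report only what shows in the picture. A call takes as long as a camera call. They do not tell look-alikes from the thing itself.
- optics.masks_of(name, camera): "region" (400x640 bool, what is visible of it) and "rect" ([left, top, width, height] in pixels, round what is visible of it).
The state is a dict: "clock": time; "qpos": joint angles; "qd": joint speeds; "joint_efforts": joint torques, N m; "position": TCP position; "tool_rot": TCP orientation; "force": force on the tool from outside, world axes, zero at the start; "moment": the same for the moment, N m; "grip_width": finger opening in m; "finger_force": force on a finger pad.
Only numpy, scipy, OpenCV 4.12 (cv2) and the standard library are available. Lean on these libraries where they do the work, as an engineer would, in place of code of your own. Each camera call takes 0.05 s, during which the arm holds its last target. There are 200 camera calls.

### The job

The fish tin standing on its rim in front of the wire tin rack is the last one that goes in. Roll it on its rim along the worktop into the mouth of the lane (don't carry it, and don't let it topple) and press it on gently until the two sprung clips at the mouth have snapped in behind it and no longer squeeze it. Ease off rather than force it if it binds, don't ram the tins already in the rack (they dent at 9 N), and leave the other things on the worktop as they stand.

Things in the scene. Friction and masses are not known exactly. Their poses are not given: they have to be found in the camera images.
- rack: rack of bare 5 mm steel wire, fixed, one lane for three tins on their rims. Origin: on the worktop, middle of the lane's mouth; x runs into the lane, y to its left, z up. Floor wires (y -13, +13 mm) rise from the worktop at x -60 to 5.5 mm at x 0, then run level. Lane 46 mm wide between side rails (z 32, 66), flared to 80 mm at x -34. Two top wires at z 100, 26 mm apart, from x 104 inward
- lane_end (a point): far end of the lane, 320 mm in from the mouth, 50 mm up. Before it stands the back stop, on an inner frame that also carries the two mouth clips. This frame is set by a clamp screw anywhere over 20 mm along the lane; the setting is not measured and must be felt. Between clips and stop there is room for three tins and 2 mm more; once the row is tight the force climbs steeply
- clip_zone (a point): on the lane's middle, 44 mm in from the mouth, 21 mm up: here, 10 mm more or less, are the ends of the two sprung wire clips (z 12 to 29 mm), 30 mm apart at rest. A tin pushed in spreads them against some 3 to 10 N of drag; they snap shut behind it and the drag ceases when its centre is 39 mm past their ends, so 73 to 93 mm in from the mouth
- tin: the loose fish tin to roll in: steel, paper label, 86.4 mm across, 40 mm wide, about 0.3 kg, on its rim on the worktop before the mouth, roughly in line. Origin: middle of one flat end; z is its axis, level while it stands. Rolls freely once pushed. A finger behind it at centre height brakes its turning and may bind it; touching below the centre (tool tilted, tips leading) lets it roll
- tin_centre (a point): the centre of that tin, on its axis midway between the flat ends, 20 mm along its z from its origin
- tin_mid: an equal tin, on its rim in the rack's lane, the nearer of the two already there, free to roll back. Origin and axes as for tin. It dents if pressed with over 9 N
- tin_back: an equal tin on its rim in the lane, behind tin_mid, up to about 22 mm short of the back stop. Origin and axes as for tin
- tin_mid_centre (a point): the centre of tin_mid
- tin_back_centre (a point): the centre of tin_back
- honey: honey jar with a red lid, 65 mm across, 100 mm tall, loose, to be left alone; origin under its middle
- timer: round kitchen timer, red top on a white base, 62 mm across, 55 mm tall, loose, to be left alone; origin under its middle
- garlic: garlic bulb, about 60 mm, loose beside the rack's far end, on its right; to be left alone; origin under its middle
- mug_1: cream mug, 80 mm across, 102 mm tall, loose at the left, to be left alone; origin under its middle
There are look-alikes about, which are no part of the job. What is shaped like the tin_back but blue is not meant.

How it is judged:
On the way, in this order (a step that is already met when the one before it is completed fails the run):
1. the tin has rolled on its rim: it has turned by about a third of a turn (115 degrees) from how it stood (angle between tin's own y axis and vertical above 2 rad), for 0.05 s.
2. it is in the lane, between the clips, still on its rim (x of tin_centre in the frame of rack above 0.05 m and y of tin_centre in the frame of rack between -0.006 and 0.006 m and angle between tin's own z axis and vertical between 1.35 and 1.79 rad), for 0.05 s.
At the end, for the whole second after the job is handed in: the tin stands on its rim (within 0.2 rad) at rest in the lane, within 6 mm of its middle, its centre over 70 mm in from the mouth and behind the clips: they squeeze it no longer, only its own weight bears on the rack (under 5 N); the other two tins are in the lane behind it (x of tin_centre in the frame of rack above 0.07 m and contact force between tin and rack below 5 N and y of tin_centre in the frame of rack between -0.006 and 0.006 m and angle between tin's own z axis and vertical between 1.35 and 1.79 rad and linear speed of tin below 0.01 m/s and x of tin_mid_centre in the frame of rack above 0.155 m and x of tin_back_centre in the frame of rack above 0.24 m); the robot touches nothing.
It fails at once if the tin topples: it leans over 0.5 rad from standing on its rim (angle between tin's own z axis and vertical below 1.07 rad or angle between tin's own z axis and vertical above 2.07 rad).
It fails at once if the tin is carried: its centre is lifted over 73 mm (30 mm off the worktop) (height (world z) of tin_centre above 0.073 m).
It fails at once if the tin is rammed into the tins in the rack with over 9 N (contact force between tin and tin_mid above 9 N).
It fails at once if the tin is forced while it binds: it bears on the rack with over 25 N (contact force between tin and rack above 25 N).
It fails at once if a bystander (honey jar, timer, garlic or mug) is moved by over 30 mm (distance of any of honey, timer, garlic, mug_1 from where it was at the start of the episode above 0.03 m).
It also fails if it takes over 72 s, if anything falls off the work surface, if the arm or the gripper's body presses on something with over 40 N, if the wrist force passes 120 N, or if a joint passes its speed limit or range.

## Working session

There is one attempt and no reset: what is moved stays moved. The work goes in short steps, Python scripts to look and compute and a shell command to move; the robot and the scene stay as the last step left them, time stands still between calls to the robot, and variables do not carry over. Pictures are saved under pics/ and viewed, at most 10 in all, crops included, and the job is handed in when it is done.

```bash
mkdir -p pics; ls
cat > h.py <<'E'
import numpy as np,cv2
from workcell import monitor,optics,job_done
def cam(f):
    F=200/np.tan(np.radians(f["fovy"])/2); return F
def ray(f,u,v):
    F=cam(f); d=np.array([(u-f["cx"])/F,(v-f["cy"])/F]); s=d.copy()
    for _ in range(30): s=d/(1+f["k1"]*(s@s))
    R=np.array(f["R"]);t=np.array(f["t"])
    return -R.T@t, R.T@np.array([s[0],s[1],1.])
def atz(f,u,v,z):
    o,d=ray(f,u,v); return o+d*(z-o[2])/d[2]
def proj(f,X):
    c=np.array(f["R"])@np.array(X)+np.array(f["t"]); s=c[:2]/c[2]; s=s*(1+f["k1"]*(s@s))
    return s*cam(f)+[f["cx"],f["cy"]]
def tri(f,a,g,b):
    o,d=ray(f,*a);p,e=ray(g,*b)
    A=np.array([d,-e]).T; k=np.linalg.lstsq(A,p-o,rcond=None)[0]
    x,y=o+d*k[0],p+e*k[1]; return (x+y)/2,np.linalg.norm(x-y)
E
python3 - <<'E'
from h import *
for c in("side","top"):
    f=optics.grab_frame(c); cv2.imwrite(f"pics/{c}0.png",f["frame"])
    print(c,f["fovy"],-np.array(f["R"]).T@f["t"])
    for n in("rack","tin","tin_mid","honey","timer","garlic","mug_1"):
        for m in optics.masks_of(n,c): 
            ys,xs=np.nonzero(m["region"]); print(n,round(m["p"],2),m["rect"],xs.mean().round(1),ys.mean().round(1))
s=monitor.observe();print(s["clock"],s["position"],s["tool_rot"],s["force"])
E
```

```text
pics
side 48.85543502055731 [ 0.43620325 -0.82749189  0.74968274]
rack 0.64 [240.6, 144.3, 71.6, 115.1] 272.8 204.5
tin 0.87 [293.8, 282.3, 39.8, 46.8] 312.8 305.1
tin_mid 0.83 [255.2, 177.0, 26.0, 31.5] 271.1 192.5
tin_mid 0.63 [394.1, 239.1, 27.2, 28.3] 407.8 252.0
honey 0.74 [250.6, 156.4, 20.2, 35.0] 260.4 170.0
timer 0.81 [394.6, 237.8, 26.5, 28.8] 407.9 251.4
timer 0.47 [314.2, 117.3, 34.9, 41.5] 329.9 136.1
garlic 0.75 [294.9, 283.3, 37.3, 46.2] 313.2 305.1
garlic 0.52 [286.5, 167.9, 17.2, 18.1] 296.4 176.9
garlic 0.25 [249.0, 161.4, 21.4, 17.3] 260.4 169.2
mug_1 0.78 [312.4, 117.1, 35.5, 40.2] 329.8 135.9
top 46.84384967145766 [ 0.09059286 -0.12198967  1.49082269]
rack 0.62 [233.8, 204.9, 107.8, 30.8] 294.8 219.8
tin 0.88 [389.5, 225.2, 29.7, 15.4] 406.0 232.9
tin_mid 0.87 [275.3, 207.6, 29.0, 16.9] 288.1 217.0
honey 0.62 [344.0, 127.6, 20.8, 27.3] 354.8 140.0
honey 0.38 [257.4, 180.8, 19.1, 16.7] 267.2 188.7
timer 0.62 [217.5, 120.1, 26.8, 34.7] 231.8 137.0
timer 0.5 [373.4, 149.7, 16.0, 18.5] 382.1 157.7
garlic 0.47 [261.8, 183.9, 13.5, 13.2] 267.3 188.4
mug_1 0.64 [218.5, 118.6, 28.3, 36.9] 232.0 136.3
0.8 [ 0.14296479 -0.60840436  0.23128685] [-3.14156380e+00 -3.38522550e-05  2.30781101e-01] [-0.57384579  0.21863936 -0.98782967]
```

Run:
```python
from h import *
a=cv2.imread("pics/side0.png")[110:340,200:440]; b=cv2.imread("pics/top0.png")[110:260,200:440]
b=cv2.resize(b,(800,500),interpolation=cv2.INTER_CUBIC);a=cv2.resize(a,(626,600),interpolation=cv2.INTER_CUBIC)
cv2.imwrite("pics/s1.png",a);cv2.imwrite("pics/t1.png",b)
```

```text
(no output)
```

View pics/s1.png

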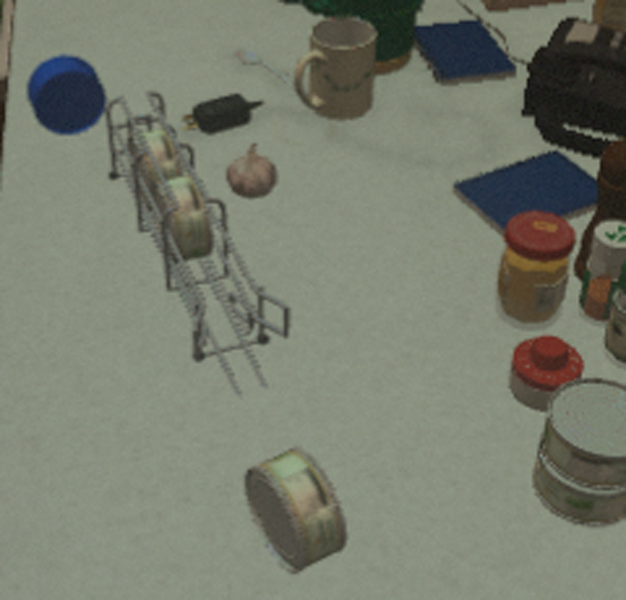

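View pics/t1.png

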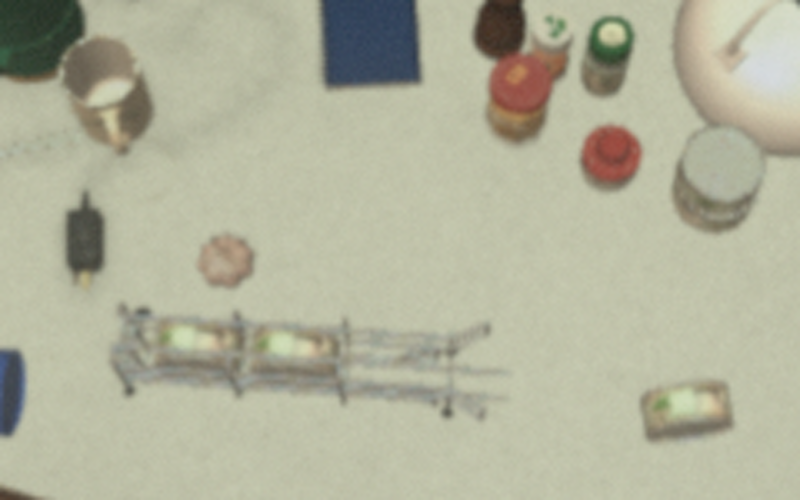

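View pics/top0.png

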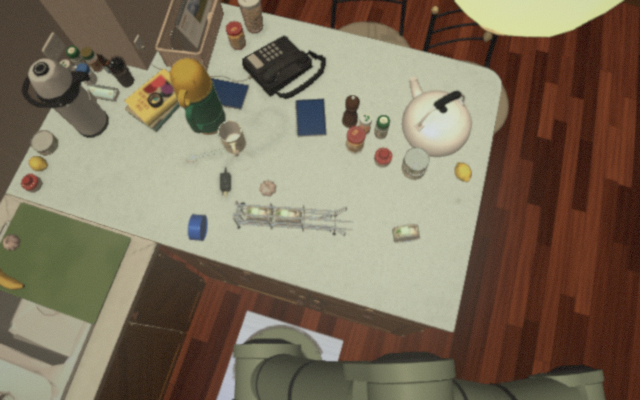

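Run:
```python
from h import *
f=optics.grab_frame("top");g=optics.grab_frame("side")
T=lambda x,y:(200+(x+.5)/3.3333-.5,110+(y+.5)/3.3333-.5)
S=lambda x,y:(200+(x+.5)/2.608-.5,110+(y+.5)/2.608-.5)
P=lambda n,x:print(n,np.round(x,4))
for n,p,z in(("wireL",(510,372),.002),("wireR",(507,398),.002),("foot mouthR",(447,411),.0),("footfarR",(128,390),0)): P(n,atz(f,*T(*p),z))
for n,p,z in(("wireA",(240,394),.002),("wireB",(266,386),.002),("foot mouthA",(199,356),0),("footB",(263,341),0),("far",(114,175),0)): P(n,atz(g,*S(*p),z))
for n,p in(("mid",(293,347)),("back",(198,341)),("tin",(687,405))): P(n+" top z86",atz(f,*T(*p),.086))
for n in ("tin","tin_mid"):
  a=optics.masks_of(n,"top")[0]["region"]; print(n,cv2.minAreaRect(np.argwhere(a)[:,::-1].astype(np.float32)))
P("honey",atz(f,*T(519,80),.1));P("timer",atz(f,*T(612,148),.055));P("garlic",atz(f,*T(226,262),.03))
```

```text
wireL [ 0.5247 -0.084   0.002 ]
wireR [ 0.4978 -0.0884  0.002 ]
foot mouthR [ 0.4683 -0.0346  0.    ]
footfarR [0.3966 0.2786 0.    ]
wireA [ 0.5017 -0.0905  0.002 ]
wireB [ 0.5263 -0.0838  0.002 ]
foot mouthA [ 0.4692 -0.0332  0.    ]
footB [ 0.5316 -0.0214  0.    ]
far [0.3984 0.2815 0.    ]
mid top z86 [0.4646 0.1188 0.086 ]
back top z86 [0.4441 0.2079 0.086 ]
tin top z86 [ 0.5169 -0.2551  0.086 ]
tin ((405.7297058105469, 232.8783721923828), (17.755090713500977, 27.12583351135254), 80.53767395019531)
tin_mid ((288.0, 216.5), (13.0, 24.0), 90.0)
honey [ 0.7924 -0.0132  0.1   ]
timer [ 0.7681 -0.1213  0.055 ]
garlic [0.5453 0.2217 0.03  ]
```

```bash
cat >> h.py <<'E'
from scipy.optimize import minimize
def hull(f,x,y,yaw,R=.0432,zc=.0432):   # yaw = rolling direction
    a=np.linspace(0,2*np.pi,48); d=np.array([np.cos(yaw),np.sin(yaw)]); l=np.array([-d[1],d[0]])
    P=[proj(f,[*(np.array([x,y])+d*R*np.cos(t)+l*s),zc+R*np.sin(t)]) for s in(-.02,.02) for t in a]
    return cv2.convexHull(np.array(P,np.float32))
def fit(x0,cams=("top","side"),zc=.0432,name="tin",n=6):
    D=[]
    for c in cams:
        f=optics.grab_frame(c); ms=optics.masks_of(name,c)
        p0=proj(f,[*x0[:2],zc]); ms=[m for m in ms if np.hypot(m["rect"][0]+m["rect"][2]/2-p0[0],m["rect"][1]+m["rect"][3]/2-p0[1])<25]
        if ms: D.append((f,ms[0]["region"].astype(np.uint8)))
        else: print("no mask",c)
    def cost(v):
        e=0
        for f,m in D:
            u=8; h=hull(f,*v,zc=zc); x,y,w,hh=cv2.boundingRect(h); x-=8;y-=8;w+=16;hh+=16
            c=cv2.resize(m[y:y+hh,x:x+w],None,fx=u,fy=u,interpolation=0)
            k=np.zeros_like(c); cv2.fillPoly(k,[np.round(((h[:,0]-[x,y])+.5)*u).astype(np.int32)],1)
            e+=1-(c&k).sum()/((c|k).sum())
        return e
    best=min((minimize(cost,[x0[0],x0[1],x0[2]+dy],method="Nelder-Mead",options=dict(initial_simplex=np.array([x0[0],x0[1],x0[2]+dy])+np.array([[0,0,0],[.008,0,0],[0,.008,0],[0,0,.15]]))) for dy in(-.2,0,.2)),key=lambda r:r.fun)
    return best.x,best.fun
O=np.array([.500,-.028]);D_=np.array([-.2225,.975]);L_=np.array([-.975,-.2225])
def lane(p): r=np.array(p)[:2]-O; return np.round([r@D_*1000,r@L_*1000],1)
E
python3 - <<'E'
from h import *
for c in (("top","side"),("top",),("side",)):
    v,e=fit([.515,-.255,1.95],c); print(c,v.round(4),e,lane(v))
s=monitor.observe();print(s["clock"])
E
```

```text
('top', 'side') [ 0.5248 -0.2595  2.0022] 0.1476269418920767 [-231.2   27.4]
('top',) [ 0.5235 -0.2599  2.0832] 0.1815287738324296 [-231.4   28.7]
('side',) [ 0.5255 -0.2599  1.946 ] 0.05088739181397328 [-231.7   26.7]
1.4
```

```bash
python3 -m handwheel '[{"dx":5,"dy":-2.8},{"dx":5,"dy":-2.8},{"dx":5,"dy":-2.8},{"dx":5,"dy":-2.8},{"dx":5,"dy":-2.8},{"dx":5,"dy":-2.8},{"dx":5,"dy":-2.8},{"dx":5,"dy":-2.8,"claw":100}]' 20; python3 -m handwheel '[{"wz":-0.18},{"wz":-0.18},{"wz":-0.18},{"wz":-0.18},{"wz":-0.18},{"wz":-0.18},{"wz":-0.18},{"wz":-0.18}]'; python3 -c "
from h import *
print(monitor.observe()['qpos'])"
```

```text
[ 1.26980741  0.52138992 -0.03631361  1.59949848  0.0212324   1.02113392
 -0.11282712]schema error: expected keys dx, dy, dz, wx, wy, wz, claw
schema error: expected keys dx, dy, dz, wx, wy, wz, claw
```

```bash
python3 -m handwheel '[{"dx":5,"dy":-2.8,"dz":0,"wx":0,"wy":0,"wz":0,"claw":100},{"dx":5,"dy":-2.8,"dz":0,"wx":0,"wy":0,"wz":0,"claw":100},{"dx":5,"dy":-2.8,"dz":0,"wx":0,"wy":0,"wz":0,"claw":100},{"dx":5,"dy":-2.8,"dz":0,"wx":0,"wy":0,"wz":0,"claw":100},{"dx":5,"dy":-2.8,"dz":0,"wx":0,"wy":0,"wz":0,"claw":100},{"dx":5,"dy":-2.8,"dz":0,"wx":0,"wy":0,"wz":0,"claw":100},{"dx":5,"dy":-2.8,"dz":0,"wx":0,"wy":0,"wz":0,"claw":100},{"dx":5,"dy":-2.8,"dz":0,"wx":0,"wy":0,"wz":0,"claw":100}]' 20; python3 -m handwheel '[{"dx":0,"dy":0,"dz":0,"wx":0,"wy":0,"wz":-0.18,"claw":100},{"dx":0,"dy":0,"dz":0,"wx":0,"wy":0,"wz":-0.18,"claw":100},{"dx":0,"dy":0,"dz":0,"wx":0,"wy":0,"wz":-0.18,"claw":100},{"dx":0,"dy":0,"dz":0,"wx":0,"wy":0,"wz":-0.18,"claw":100},{"dx":0,"dy":0,"dz":0,"wx":0,"wy":0,"wz":-0.18,"claw":100},{"dx":0,"dy":0,"dz":0,"wx":0,"wy":0,"wz":-0.18,"claw":100},{"dx":0,"dy":0,"dz":0,"wx":0,"wy":0,"wz":-0.18,"claw":100},{"dx":0,"dy":0,"dz":0,"wx":0,"wy":0,"wz":-0.18,"claw":100}]'; python3 -c "
from h import *
print(monitor.observe()['qpos'])"
```

```text
clock: 2.4
position: [0.4824, -0.2976, 0.2315]
tool_rot: [3.141, -0.0, 0.231]
force: [0.9, -0.5, 0.2]
grip_width: 0.0855
finger_force: 0.0
clock: 3.4
position: [0.4811, -0.299, 0.2314]
tool_rot: [3.142, 0.0, 1.677]
force: [-0.8, -0.5, -1.0]
grip_width: 0.0856
finger_force: 0.0
[ 0.79818499  0.46207    -0.47791746  1.73991539  0.24635922  0.99924438
  0.3346568 ]
```

```bash
python3 -m handwheel '[{"dx":0,"dy":0,"dz":0,"wx":0,"wy":0,"wz":-0.16,"claw":100},{"dx":0,"dy":0,"dz":0,"wx":0,"wy":0,"wz":-0.16,"claw":100},{"dx":1.7,"dy":5.6,"dz":0,"wx":0,"wy":0,"wz":0,"claw":100},{"dx":0,"dy":0,"dz":5,"wx":0,"wy":0,"wz":0,"claw":100},{"dx":0,"dy":0,"dz":5,"wx":0,"wy":0,"wz":0,"claw":100},{"dx":0,"dy":0,"dz":0,"wx":0,"wy":0,"wz":0,"claw":100}]'
python3 - <<'E'
from h import *
f=optics.grab_frame("side");g=optics.grab_frame("top")
a=cv2.resize(f["frame"][200:350,240:400],(533,500));b=cv2.resize(g["frame"][190:260,370:440],(260,260))
o=np.zeros((500,800,3),np.uint8);o[:,:533]=a;o[:260,533:793]=b;cv2.imwrite("pics/c2.png",o)
print(lane(monitor.observe()["position"]))
E
```

```text
clock: 4.15
position: [0.5237, -0.2598, 0.1288]
tool_rot: [-3.138, -0.004, 1.991]
force: [0.4, 0.8, 0.7]
grip_width: 0.0851
finger_force: 0.0
[-232.6   26.5]
```

View pics/c2.png

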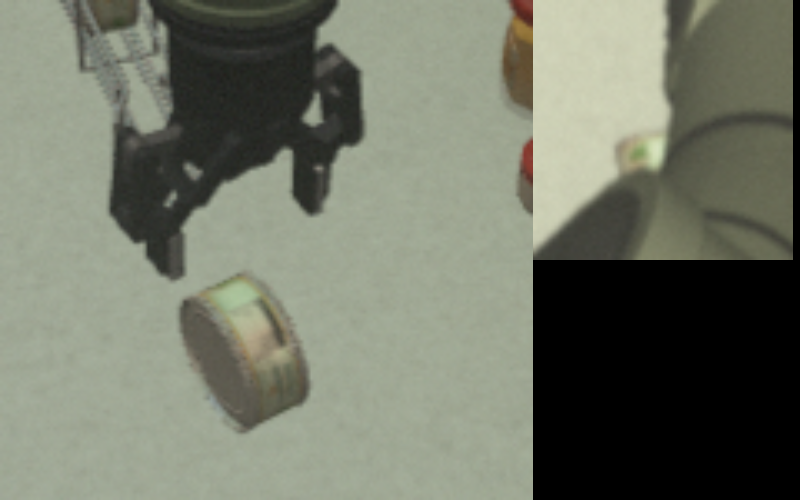

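The crop shows the open fingers straddling the labelled tin (side pixel 313,305). The look-alikes are the flat stack (436,283), the blue tin (225,146) and the tins in the rack (271,192); the choice is right. Now I go down, grip lightly and line it up on the worktop.

```bash
python3 -m handwheel '[{"dx":0,"dy":0,"dz":5,"wx":0,"wy":0,"wz":0,"claw":100},{"dx":0,"dy":0,"dz":4.9,"wx":0,"wy":0,"wz":0,"claw":100},{"dx":0,"dy":0,"dz":0,"wx":0,"wy":0,"wz":0,"claw":70},{"dx":0,"dy":0,"dz":0,"wx":0,"wy":0,"wz":0,"claw":50},{"dx":0,"dy":0,"dz":0,"wx":0,"wy":0,"wz":0,"claw":40},{"dx":0,"dy":0,"dz":0,"wx":0,"wy":0,"wz":0,"claw":40},{"dx":0,"dy":0,"dz":0,"wx":0,"wy":0,"wz":0,"claw":40},{"dx":0,"dy":0,"dz":0,"wx":0,"wy":0,"wz":0,"claw":40}]' 20
```

```text
clock: 5.25
position: [0.5269, -0.2612, 0.0352]
tool_rot: [3.139, 0.003, 1.99]
force: [-0.8, 0.3, 12.4]
grip_width: 0.0399
finger_force: 23.7
```

```bash
python3 -m handwheel '[{"dx":0,"dy":0,"dz":-0.3,"wx":0,"wy":0,"wz":0,"claw":40},{"dx":0,"dy":0.4,"dz":0,"wx":0,"wy":0,"wz":0.05,"claw":40},{"dx":0,"dy":0.4,"dz":0,"wx":0,"wy":0,"wz":0.05,"claw":40},{"dx":0,"dy":0.4,"dz":0,"wx":0,"wy":0,"wz":0.05,"claw":40},{"dx":0,"dy":0.6,"dz":0,"wx":0,"wy":0,"wz":0.045,"claw":40},{"dx":0,"dy":0.6,"dz":0,"wx":0,"wy":0,"wz":0,"claw":40},{"dx":0,"dy":0,"dz":0,"wx":0,"wy":0,"wz":0,"claw":40}]'
python3 - <<'E'
from h import *
s=monitor.observe();print(lane(s["position"]),s["tool_rot"])
E
```

```text
clock: 6.12
position: [0.5487, -0.2531, 0.0358]
tool_rot: [3.141, 0.0, 1.797]
force: [-0.2, -0.5, -1.9]
grip_width: 0.0398
finger_force: 23.0
[-230.4    2.6] [3.14081530e+00 3.06826369e-04 1.79709837e+00]
```

```bash
python3 -m handwheel '[{"dx":0,"dy":0.1,"dz":0,"wx":0,"wy":0,"wz":0,"claw":40},{"dx":0,"dy":0,"dz":0.1,"wx":0,"wy":0,"wz":0,"claw":40},{"dx":0,"dy":0,"dz":0,"wx":0,"wy":0,"wz":0,"claw":60},{"dx":0,"dy":0,"dz":0,"wx":0,"wy":0,"wz":0,"claw":80},{"dx":0,"dy":0,"dz":0,"wx":0,"wy":0,"wz":0,"claw":90},{"dx":0,"dy":0,"dz":-2,"wx":0,"wy":0,"wz":0,"claw":90},{"dx":0,"dy":0,"dz":-4,"wx":0,"wy":0,"wz":0,"claw":90},{"dx":0,"dy":0,"dz":-4,"wx":0,"wy":0,"wz":0,"claw":90}]';python3 -m handwheel '[{"dx":-5,"dy":0,"dz":-2,"wx":0,"wy":0,"wz":0,"claw":12},{"dx":-5,"dy":0,"dz":0,"wx":0,"wy":0,"wz":0,"claw":12},{"dx":-3,"dy":0,"dz":0,"wx":0,"wy":0,"wz":0,"claw":12},{"dx":0,"dy":0,"dz":0,"wx":0,"wy":0,"wz":0,"claw":12}]'
python3 - <<'E'
from h import *
for c in (("top","side"),("side",)):
    v,e=fit([.549,-.253,1.8],c); print(c,v.round(4),e,lane(v))
f=optics.grab_frame("side");g=optics.grab_frame("top")
a=cv2.resize(f["frame"][190:340,220:400],(600,500),interpolation=2);b=cv2.resize(g["frame"][190:260,320:420],(600,420)[:0] or (400,280),interpolation=2)
cv2.imwrite("pics/c3.png",a);cv2.imwrite("pics/c4.png",cv2.resize(g["frame"][190:270,225:425],(800,320),interpolation=2))
s=monitor.observe();print(s["clock"],lane(s["position"]),s["position"],s["qpos"].round(2) if hasattr(s["qpos"],"round") else s["qpos"])
E
```

```text
clock: 7.12
position: [0.5491, -0.2529, 0.1367]
tool_rot: [3.141, 0.0, 1.796]
force: [0.5, 0.7, 0.3]
grip_width: 0.0767
finger_force: 0.0
clock: 7.62
position: [0.5777, -0.3821, 0.1553]
tool_rot: [3.141, 0.001, 1.793]
force: [-0.5, 1.1, -0.1]
grip_width: 0.0104
finger_force: 0.0
('top', 'side') [ 0.5464 -0.2523  1.7959] 0.41814559381593175 [-229.     4.7]
('side',) [ 0.5479 -0.2524  1.7749] 0.2811383292765032 [-229.4    3.2]
8.025 [-359.8    1.9] [ 0.57824484 -0.37919547  0.15463404] [ 0.76  0.74 -0.44  1.46  0.34  1.02  0.47]
```

View pics/c4.png

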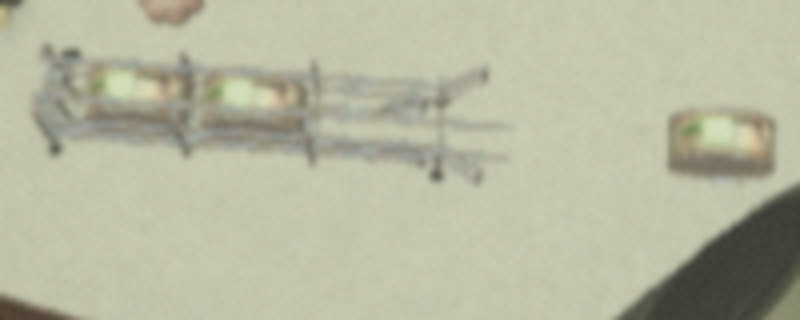

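View pics/c3.png

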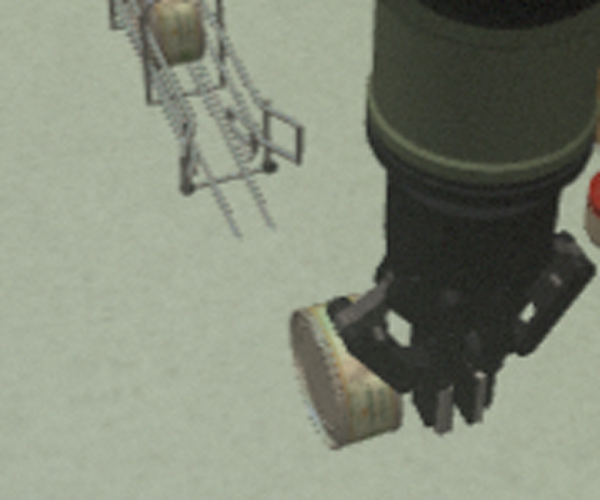

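The tin stands in line with the lane: the loose label is at (722,130) in the crop, and the row is at (140,86) and (250,93). The shut fingers are behind it. Next I tilt the tips forward and lower them.

```bash
python3 -m handwheel '[{"dx":0,"dy":0,"dz":0,"wx":0,"wy":0.14,"wz":0,"claw":0},{"dx":0,"dy":0,"dz":0,"wx":0,"wy":0.13,"wz":0,"claw":0},{"dx":0,"dy":0,"dz":0,"wx":0,"wy":0.13,"wz":0,"claw":0},{"dx":-1.6,"dy":0.05,"dz":3.9,"wx":0,"wy":0,"wz":0,"claw":0},{"dx":-1.6,"dy":0.05,"dz":3.9,"wx":0,"wy":0,"wz":0,"claw":0},{"dx":-1.6,"dy":0.05,"dz":3.8,"wx":0,"wy":0,"wz":0,"claw":0},{"dx":0,"dy":0,"dz":0,"wx":0,"wy":0,"wz":0,"claw":0}]'
python3 - <<'E'
from h import *
s=monitor.observe();print(s["clock"],lane(s["position"]),s["position"],s["tool_rot"],s["qpos"])
v,e=fit([.549,-.253,1.8],("side",)); print(v.round(4),e,lane(v))
E
```

```text
clock: 8.9
position: [0.5779, -0.3771, 0.0261]
tool_rot: [-3.138, -0.404, 1.795]
force: [0.5, 0.1, -0.4]
grip_width: -0.0002
finger_force: 0.0
8.9 [-357.8    1.7] [ 0.57793368 -0.37713886  0.02614122] [-3.13814881 -0.40384501  1.79518089] [ 0.86232728  1.08141205 -0.50660719  1.18207364  0.16657114  1.24099466
  0.68738774]
[ 0.5382 -0.2548  1.4258] 0.7174261901886011 [-229.6   13.2]
```

```bash
python3 -m handwheel '[{"dx":1.38,"dy":0,"dz":0.58,"wx":0,"wy":0,"wz":0,"claw":0},{"dx":1.38,"dy":0,"dz":0.58,"wx":0,"wy":0,"wz":0,"claw":0},{"dx":1.38,"dy":0,"dz":0.58,"wx":0,"wy":0,"wz":0,"claw":0},{"dx":0.55,"dy":0,"dz":0.23,"wx":0,"wy":0,"wz":0,"claw":0},{"dx":0.46,"dy":0,"dz":0.19,"wx":0,"wy":0,"wz":0,"claw":0},{"dx":0.46,"dy":0,"dz":0.19,"wx":0,"wy":0,"wz":0,"claw":0},{"dx":0.46,"dy":0,"dz":0.19,"wx":0,"wy":0,"wz":0,"claw":0},{"dx":0.46,"dy":0,"dz":0.19,"wx":0,"wy":0,"wz":0,"claw":0}]';python3 -m handwheel '[{"dx":0.46,"dy":0,"dz":0.19,"wx":0,"wy":0,"wz":0,"claw":0},{"dx":0.46,"dy":0,"dz":0.19,"wx":0,"wy":0,"wz":0,"claw":0},{"dx":0.46,"dy":0,"dz":0.19,"wx":0,"wy":0,"wz":0,"claw":0},{"dx":0.46,"dy":0,"dz":0.19,"wx":0,"wy":0,"wz":0,"claw":0},{"dx":0.46,"dy":0,"dz":0.19,"wx":0,"wy":0,"wz":0,"claw":0},{"dx":0.46,"dy":0,"dz":0.19,"wx":0,"wy":0,"wz":0,"claw":0},{"dx":0.46,"dy":0,"dz":0.19,"wx":0,"wy":0,"wz":0,"claw":0},{"dx":0.46,"dy":0,"dz":0.19,"wx":0,"wy":0,"wz":0,"claw":0}]'
python3 - <<'E'
from h import *
s=monitor.observe();print(s["clock"],lane(s["position"]),s["position"],s["tool_rot"])
p=s["position"];c=p[:2]+D_*.0517
for k in(("top",),("side",)):
  v,e=fit([*c,1.795],k); print(v.round(4),e,lane(v))
E
```

```text
clock: 10.0
position: [0.5635, -0.3092, 0.029]
tool_rot: [-3.142, -0.4, 1.796]
force: [0.2, 0.1, -0.5]
grip_width: -0.0
finger_force: 0.0
clock: 11.0
position: [0.5546, -0.2704, 0.0294]
tool_rot: [3.142, -0.4, 1.796]
force: [-0.2, 0.5, -0.4]
grip_width: -0.0003
finger_force: 0.0
11.0 [-248.5    0.7] [ 0.55462797 -0.27037495  0.02940432] [ 3.14153513 -0.39996553  1.79575018]
[ 0.5381 -0.2194  1.9214] 0.10941749202618767 [-195.1    5.4]
[ 0.532  -0.1873  1.4133] 0.43257261410788383 [-162.4    4.3]
```

Run:
```python
from h import *
g=optics.grab_frame("top"); im=cv2.resize(g["frame"][195:255,300:420],(800,400),interpolation=2)
for (x,y) in[(-.195,0),(-.195,.004)]:
  for yaw,col in((1.795,(0,0,255)),):
    c=O+D_*x+L_*y; h=hull(g,*c,yaw)[:,0]; h=((h-[300,195]+.5)*6.667).astype(int); cv2.polylines(im,[h],True,col if y==0 else (255,0,0),1)
a,b=[((proj(g,[*(O+D_*x),.0]) -[300,195]+.5)*6.667).astype(int) for x in(-.3,.1)]
cv2.line(im,tuple(map(int,a)),tuple(map(int,b)),(0,160,0),1)
cv2.imwrite("pics/c5.png",im)
```

```text
(no output)
```

View pics/c5.png

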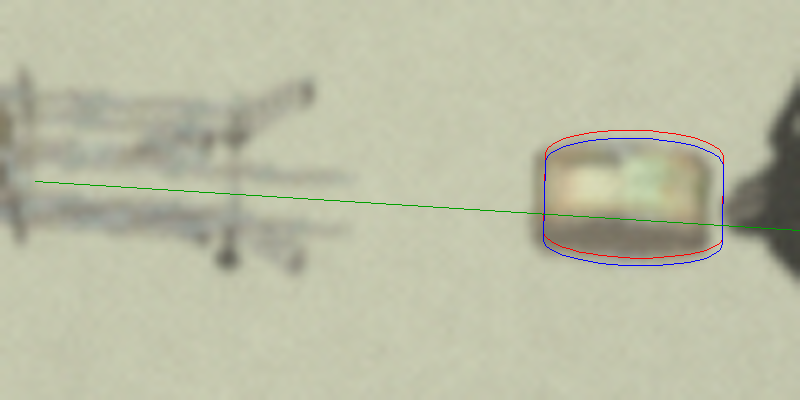

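The tin (625,198) rolls straight, within a few mm of the lane's line (green), and the floor wire ends are at (345,177) and (345,232). I keep rolling it.

```bash
python3 -m handwheel '[{"dx":0.74,"dy":0,"dz":0.31,"wx":0,"wy":0,"wz":0,"claw":0},{"dx":0.74,"dy":0,"dz":0.31,"wx":0,"wy":0,"wz":0,"claw":0},{"dx":0.74,"dy":0,"dz":0.31,"wx":0,"wy":0,"wz":0,"claw":0},{"dx":0.74,"dy":0,"dz":0.31,"wx":0,"wy":0,"wz":0,"claw":0},{"dx":0.65,"dy":0,"dz":0.27,"wx":0,"wy":0,"wz":0,"claw":0},{"dx":0.55,"dy":0,"dz":0.23,"wx":0,"wy":0,"wz":0,"claw":0},{"dx":0.46,"dy":0,"dz":0.19,"wx":0,"wy":0,"wz":0,"claw":0},{"dx":0.46,"dy":0,"dz":0.19,"wx":0,"wy":0,"wz":0,"claw":0}]'
python3 - <<'E'
from h import *
s=monitor.observe();print(s["clock"],lane(s["position"]),s["position"],s["force"])
p=s["position"];c=p[:2]+D_*.0517
for k in(("top",),("side",)):
  v,e=fit([*c,1.795],k); print(v.round(4),e,lane(v))
E
```

```text
clock: 12.25
position: [0.5423, -0.2168, 0.0296]
tool_rot: [-3.142, -0.4, 1.796]
force: [0.1, 0.9, 0.5]
grip_width: -0.0
finger_force: 0.0
12.25 [-193.5    0.7] [ 0.54233082 -0.21681576  0.02960794] [0.12010869 0.93265272 0.45772795]
[ 0.5246 -0.1634  1.8252] 0.08418616778567234 [-137.5    6.1]
[ 0.5176 -0.1249  1.4396] 0.5478359166105085 [-98.4   4.4]
```

```bash
python3 -m handwheel '[{"dx":0.74,"dy":-0.03,"dz":0.31,"wx":0,"wy":0,"wz":0,"claw":0},{"dx":0.74,"dy":-0.03,"dz":0.31,"wx":0,"wy":0,"wz":0,"claw":0},{"dx":0.74,"dy":-0.03,"dz":0.31,"wx":0,"wy":0,"wz":0,"claw":0},{"dx":0.74,"dy":-0.03,"dz":0.31,"wx":0,"wy":0,"wz":0,"claw":0},{"dx":0.65,"dy":0,"dz":0.27,"wx":0,"wy":0,"wz":0,"claw":0},{"dx":0.55,"dy":0,"dz":0.23,"wx":0,"wy":0,"wz":0,"claw":0},{"dx":0.46,"dy":0,"dz":0.19,"wx":0,"wy":0,"wz":0,"claw":0},{"dx":0.46,"dy":0,"dz":0.19,"wx":0,"wy":0,"wz":0,"claw":0}]'
python3 - <<'E'
from h import *
s=monitor.observe();print(s["clock"],lane(s["position"]),s["position"],s["force"])
p=s["position"];c=p[:2]+D_*.0517
v,e=fit([*c,1.795],("top",)); print(v.round(4),e,lane(v))
E
```

```text
clock: 13.45
position: [0.5289, -0.1634, 0.0299]
tool_rot: [-3.142, -0.4, 1.796]
force: [0.7, 0.2, 0.9]
grip_width: -0.0001
finger_force: 0.0
13.45 [-138.4    2. ] [ 0.5288798  -0.16338724  0.02987972] [0.73428927 0.24632821 0.86886536]
[ 0.5133 -0.1097  1.7957] 0.03599123122730097 [-82.6   5.2]
```

Run:
```python
from h import *
for x in(.151,.242):
  v,e=fit([*(O+D_*x),1.795],("top",),zc=.0487,name="tin_mid"); print(v.round(4),e,lane(v))
g=optics.grab_frame("top"); im=cv2.resize(g["frame"][195:255,300:400],(800,480),interpolation=2)
for x in(-.06,0):
  for y in(-.013,0,.013):
    c=proj(g,[*(O+D_*x+L_*y),.0055*(x==0)]); cv2.circle(im,tuple(map(int,(c-[300,195]+.5)*8)),2,(0,0,255),-1)
h=hull(g,.5133,-.1097,1.796)[:,0]; cv2.polylines(im,[((h-[300,195]+.5)*8).astype(int)],True,(255,0,0),1)
cv2.imwrite("pics/c6.png",im)
```

```text
[0.4637 0.121  1.765 ] 0.16863758322567823 [153.3   2.2]
no mask top
[0.4462 0.208  1.595 ] 0.0 [242.  -0.]
```

View pics/c6.png

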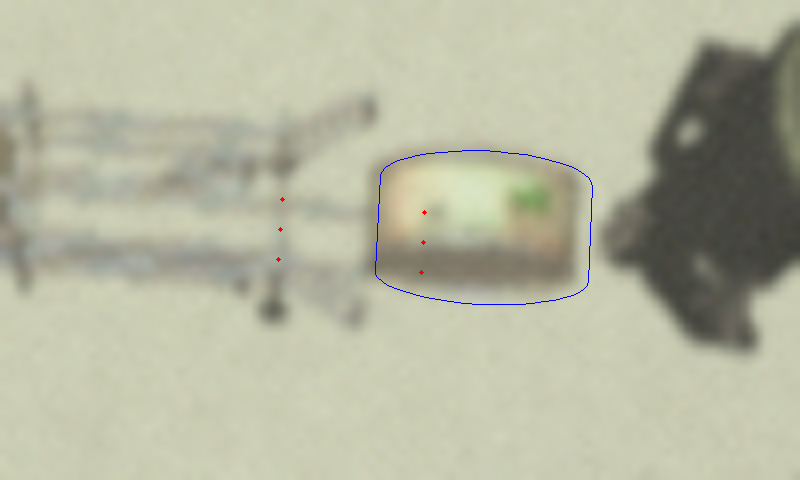

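```bash
python3 -m handwheel '[{"dx":0.57,"dy":0,"dz":0.2,"wx":0,"wy":0,"wz":0,"claw":0},{"dx":0.57,"dy":0,"dz":0.2,"wx":0,"wy":0,"wz":0,"claw":0},{"dx":0.57,"dy":0,"dz":0.2,"wx":0,"wy":0,"wz":0,"claw":0},{"dx":0.57,"dy":0,"dz":0.2,"wx":0,"wy":0,"wz":0,"claw":0},{"dx":0.57,"dy":0,"dz":0.2,"wx":0,"wy":0,"wz":0,"claw":0},{"dx":0.57,"dy":0,"dz":0.2,"wx":0,"wy":0,"wz":0,"claw":0},{"dx":0.57,"dy":0,"dz":0.2,"wx":0,"wy":0,"wz":0,"claw":0},{"dx":0.57,"dy":0,"dz":0.2,"wx":0,"wy":0,"wz":0,"claw":0}]'
python3 - <<'E'
from h import *
s=monitor.observe();print(s["clock"],lane(s["position"]),s["position"],s["force"])
p=s["position"];c=p[:2]+D_*.0517
v,e=fit([*c,1.795],("top",),zc=.045); print(v.round(4),e,lane(v))
E
```

```text
clock: 14.8
position: [0.5181, -0.1162, 0.033]
tool_rot: [3.142, -0.4, 1.796]
force: [0.7, -0.7, 1.5]
grip_width: -0.0001
finger_force: 0.6
14.8 [-90.   2.] [ 0.51810291 -0.11621132  0.03295086] [ 0.66644877 -0.68990826  1.49508965]
[ 0.5038 -0.0666  1.7729] 0.10214538362368186 [-38.5   4.9]
```

```bash
python3 -m handwheel '[{"dx":0.47,"dy":0,"dz":0.17,"wx":0,"wy":0,"wz":0,"claw":0},{"dx":0.47,"dy":0,"dz":0.17,"wx":0,"wy":0,"wz":0,"claw":0},{"dx":0.47,"dy":0,"dz":0.17,"wx":0,"wy":0,"wz":0,"claw":0},{"dx":0.47,"dy":0,"dz":0.17,"wx":0,"wy":0,"wz":0,"claw":0},{"dx":0.47,"dy":0,"dz":0.17,"wx":0,"wy":0,"wz":0,"claw":0},{"dx":0.47,"dy":0,"dz":0.17,"wx":0,"wy":0,"wz":0,"claw":0},{"dx":0.47,"dy":0,"dz":0.17,"wx":0,"wy":0,"wz":0,"claw":0},{"dx":0.47,"dy":0,"dz":0.17,"wx":0,"wy":0,"wz":0,"claw":0}]'
python3 - <<'E'
from h import *
s=monitor.observe();print(s["clock"],lane(s["position"]),s["position"],s["force"],np.dot(s["force"][:2],D_))
p=s["position"];c=p[:2]+D_*.0517
v,e=fit([*c,1.795],("top",),zc=.0487); print(v.round(4),e,lane(v))
E
```

```text
clock: 15.9
position: [0.5102, -0.0793, 0.0353]
tool_rot: [3.14, -0.397, 1.794]
force: [2.1, -11.3, 6.8]
grip_width: -0.0
finger_force: 5.6
15.9 [-52.3   1.4] [ 0.51023908 -0.07932088  0.03525328] [  2.10439939 -11.33775026   6.80818697] -11.522535363336422
[ 0.5    -0.0291  1.7103] 0.10117448616230396 [-1.   0.2]
```

It binds at about 11 N, with the tin turned some 5° to the right. I ease off, turn the tool left and press on the tin's right side.

```bash
python3 -m handwheel '[{"dx":-0.55,"dy":0,"dz":-0.23,"wx":0,"wy":0,"wz":0,"claw":0},{"dx":-0.27,"dy":0.2,"dz":-0.12,"wx":0.04,"wy":0,"wz":-0.09,"claw":0},{"dx":0,"dy":0.3,"dz":0,"wx":0,"wy":0,"wz":0,"claw":0}]'
python3 - <<'E'
from h import *
s=monitor.observe();print(s["clock"],lane(s["position"]),s["position"],s["force"],np.dot(s["force"][:2],D_))
p=s["position"];c=p[:2]+D_*.0617
v,e=fit([*c,1.795],("top",),zc=.0487); print(v.round(4),e,lane(v))
E
```

```text
clock: 16.38
position: [0.5164, -0.0848, 0.0349]
tool_rot: [-3.14, -0.401, 1.893]
force: [0.2, -0.7, -0.4]
grip_width: -0.0002
finger_force: 0.0
16.375 [-59.1  -3.4] [ 0.51642773 -0.08484493  0.03488237] [ 0.23940005 -0.73849967 -0.39376493] -0.7733036859871187
[ 0.4967 -0.0271  1.7656] 0.12854554439136878 [1.7 3. ]
```

```bash
python3 -m handwheel '[{"dx":0.37,"dy":0.04,"dz":0.16,"wx":0,"wy":0,"wz":0,"claw":0},{"dx":0.28,"dy":0.03,"dz":0.12,"wx":0,"wy":0,"wz":0,"claw":0},{"dx":0.18,"dy":0.02,"dz":0.08,"wx":0,"wy":0,"wz":0,"claw":0},{"dx":0.18,"dy":0.02,"dz":0.08,"wx":0,"wy":0,"wz":0,"claw":0}]'
python3 - <<'E'
from h import *
s=monitor.observe();print(s["clock"],lane(s["position"]),s["position"],s["force"],np.dot(s["force"][:2],D_))
p=s["position"];c=p[:2]+D_*.0567
v,e=fit([*c,1.795],("top",),zc=.0487); print(v.round(4),e,lane(v))
E
python3 -m handwheel '[{"dx":0.18,"dy":0.02,"dz":0.08,"wx":0,"wy":0,"wz":0,"claw":0},{"dx":0.18,"dy":0.02,"dz":0.08,"wx":0,"wy":0,"wz":0,"claw":0}]'
```

```text
clock: 16.98
position: [0.5143, -0.0754, 0.035]
tool_rot: [-3.141, -0.398, 1.892]
force: [2.9, -9.2, 3.9]
grip_width: -0.0
finger_force: 4.5
16.975 [-49.4  -3.4] [ 0.5142908  -0.07537504  0.03503942] [ 2.91897343 -9.20265398  3.8811935 ] -9.622059216000334
[ 0.4977 -0.0257  1.7464] 0.12090986898413325 [2.7 1.7]
clock: 17.32
position: [0.5138, -0.072, 0.0351]
tool_rot: [-3.141, -0.397, 1.892]
force: [3.2, -12.0, 7.6]
grip_width: -0.0002
finger_force: 5.6
```

```bash
python3 -m handwheel '[{"dx":0.11,"dy":0.01,"dz":0,"wx":0,"wy":0,"wz":0,"claw":0},{"dx":0.11,"dy":0.01,"dz":0,"wx":0,"wy":0,"wz":0,"claw":0}]';python3 -m handwheel '[{"dx":0.11,"dy":0.01,"dz":0,"wx":0,"wy":0,"wz":0,"claw":0},{"dx":0.11,"dy":0.01,"dz":0,"wx":0,"wy":0,"wz":0,"claw":0}]'
python3 - <<'E'
from h import *
s=monitor.observe();print(s["clock"],lane(s["position"]),s["position"],s["force"],np.dot(s["force"][:2],D_))
p=s["position"];c=p[:2]+D_*.0517
for i in range(3):
  v,e=fit([*c,1.795],("top",),zc=.0487); print(v.round(4),e,lane(v))
E
```

```text
clock: 17.58
position: [0.5131, -0.0696, 0.036]
tool_rot: [-3.141, -0.398, 1.892]
force: [1.7, -8.0, 3.9]
grip_width: 0.0
finger_force: 3.9
clock: 17.82
position: [0.5126, -0.0675, 0.0368]
tool_rot: [-3.141, -0.398, 1.892]
force: [2.3, -7.5, 4.1]
grip_width: -0.0
finger_force: 3.8
17.825 [-41.3  -3.5] [ 0.51259482 -0.06750304  0.03680865] [ 2.3263397  -7.45144335  4.14298644] -7.782767853966752
[ 0.4936 -0.0183  1.8095] 0.2087603305785124 [10.8  4.1]
[ 0.4963 -0.0162  1.7475] 0.13711033501487513 [12.3  1. ]
[ 0.4957 -0.0174  1.7959] 0.16407872613984764 [11.3  1.9]
```

```bash
python3 -m handwheel '[{"dx":-0.35,"dy":-0.2,"dz":0.1,"wx":-0.015,"wy":0,"wz":0.035,"claw":0},{"dx":-0.1,"dy":-0.25,"dz":0.25,"wx":-0.015,"wy":0,"wz":0.035,"claw":0},{"dx":0.2,"dy":0,"dz":0.04,"wx":0,"wy":0,"wz":0,"claw":0},{"dx":0.2,"dy":0,"dz":0.02,"wx":0,"wy":0,"wz":0,"claw":0},{"dx":0.2,"dy":0,"dz":0.02,"wx":0,"wy":0,"wz":0,"claw":0}]';python3 -m handwheel '[{"dx":0.2,"dy":0,"dz":0.02,"wx":0,"wy":0,"wz":0,"claw":0},{"dx":0.2,"dy":0,"dz":0.02,"wx":0,"wy":0,"wz":0,"claw":0},{"dx":0.2,"dy":0,"dz":0.02,"wx":0,"wy":0,"wz":0,"claw":0}]'
python3 - <<'E'
from h import *
s=monitor.observe();print(s["clock"],lane(s["position"]),s["position"],s["force"],np.dot(s["force"][:2],D_))
p=s["position"];c=p[:2]+D_*.0517
for i in range(2):
  v,e=fit([*c,1.795],("top",),zc=.0487); print(v.round(4),e,lane(v))
E
```

```text
clock: 18.75
position: [0.5074, -0.065, 0.0333]
tool_rot: [-3.141, -0.399, 1.818]
force: [0.8, -6.8, 2.1]
grip_width: 0.0002
finger_force: 3.0
clock: 19.12
position: [0.5064, -0.0599, 0.0353]
tool_rot: [-3.141, -0.398, 1.817]
force: [2.0, -8.4, 6.0]
grip_width: -0.0001
finger_force: 4.2
19.125 [-32.5   0.9] [ 0.50635724 -0.05991808  0.03526354] [ 2.02271719 -8.43572323  5.98229138] -8.674884727380602
[ 0.4948 -0.009   1.7488] 0.09627881413468686 [19.6  0.9]
[ 0.4962 -0.0098  1.8276] 0.11907623347516805 [18.6 -0.3]
```

```bash
python3 -m handwheel '[{"dx":0.19,"dy":0,"dz":0.06,"wx":0,"wy":0,"wz":0,"claw":0},{"dx":0.19,"dy":0,"dz":0.06,"wx":0,"wy":0,"wz":0,"claw":0},{"dx":0.19,"dy":0,"dz":0.06,"wx":0,"wy":0,"wz":0,"claw":0},{"dx":0.19,"dy":0,"dz":0.06,"wx":0,"wy":0,"wz":0,"claw":0}]';python3 -m handwheel '[{"dx":0.19,"dy":0,"dz":0.06,"wx":0,"wy":0,"wz":0,"claw":0},{"dx":0.19,"dy":0,"dz":0.06,"wx":0,"wy":0,"wz":0,"claw":0},{"dx":0.19,"dy":0,"dz":0.06,"wx":0,"wy":0,"wz":0,"claw":0},{"dx":0.19,"dy":0,"dz":0.06,"wx":0,"wy":0,"wz":0,"claw":0}]'
python3 - <<'E'
from h import *
s=monitor.observe();print(s["clock"],lane(s["position"]),s["position"],s["force"],np.dot(s["force"][:2],D_))
p=s["position"];c=p[:2]+D_*.0517
for i in range(2):
  v,e=fit([*c,1.795],("top",),zc=.0487); print(v.round(4),e,lane(v))
E
```

```text
clock: 19.82
position: [0.5046, -0.0523, 0.0361]
tool_rot: [3.141, -0.398, 1.817]
force: [2.1, -9.2, 7.3]
grip_width: -0.0005
finger_force: 4.4
clock: 20.32
position: [0.5027, -0.0444, 0.0369]
tool_rot: [3.141, -0.398, 1.817]
force: [2.7, -8.7, 5.2]
grip_width: 0.0001
finger_force: 4.0
20.325 [-16.6   1.1] [ 0.50265575 -0.04438952  0.03687987] [ 2.6731054  -8.68012432  5.17168305] -9.057887160558197
[0.4913 0.0065 1.7385] 0.12362438220757821 [35.5  0.9]
[0.4911 0.008  1.7817] 0.1346611964002118 [37.1  0.7]
```

```bash
python3 -m handwheel '[{"dx":0.18,"dy":0,"dz":0.07,"wx":0,"wy":0,"wz":0,"claw":0},{"dx":0.18,"dy":0,"dz":0.07,"wx":0,"wy":0,"wz":0,"claw":0},{"dx":0.18,"dy":0,"dz":0.07,"wx":0,"wy":0,"wz":0,"claw":0},{"dx":0.18,"dy":0,"dz":0.07,"wx":0,"wy":0,"wz":0,"claw":0}]';python3 -m handwheel '[{"dx":0.18,"dy":0,"dz":0.07,"wx":0,"wy":0,"wz":0,"claw":0},{"dx":0.18,"dy":0,"dz":0.07,"wx":0,"wy":0,"wz":0,"claw":0},{"dx":0.18,"dy":0,"dz":0.07,"wx":0,"wy":0,"wz":0,"claw":0},{"dx":0.18,"dy":0,"dz":0.07,"wx":0,"wy":0,"wz":0,"claw":0}]'
python3 - <<'E'
from h import *
s=monitor.observe();print(s["clock"],lane(s["position"]),s["position"],s["force"],np.dot(s["force"][:2],D_))
p=s["position"];c=p[:2]+D_*.0525
for i in range(2):
  v,e=fit([*c,1.795],("top",),zc=.0487); print(v.round(4),e,lane(v))
for i in range(2):
  v,e=fit([*(O+D_*.151),1.795],("top",),zc=.0487,name="tin_mid"); print(v.round(4),e,lane(v))
E
```

```text
clock: 21.02
position: [0.5006, -0.0366, 0.037]
tool_rot: [-3.142, -0.399, 1.818]
force: [2.6, -8.3, 3.9]
grip_width: -0.0
finger_force: 3.1
clock: 21.52
position: [0.4988, -0.0292, 0.0373]
tool_rot: [3.142, -0.399, 1.818]
force: [2.0, -7.0, 4.4]
grip_width: 0.0001
finger_force: 3.6
21.525 [-0.9  1.4] [ 0.49879993 -0.02919608  0.0372911 ] [ 1.97754927 -7.02863174  4.35173825] -7.292920655103763
[0.4864 0.0221 1.778 ] 0.18352096912239124 [51.9  2.1]
[0.4889 0.0213 1.6726] 0.20923117850492157 [50.5 -0.2]
[0.4658 0.1223 1.579 ] 0.2886369069981898 [ 1.542e+02 -1.000e-01]
[0.467  0.1215 1.6705] 0.27853420742982016 [153.1  -1. ]
```

```bash
python3 -m handwheel '[{"dx":0.18,"dy":0,"dz":0.07,"wx":0,"wy":0,"wz":0,"claw":0},{"dx":0.18,"dy":0,"dz":0.07,"wx":0,"wy":0,"wz":0,"claw":0},{"dx":0.18,"dy":0,"dz":0.07,"wx":0,"wy":0,"wz":0,"claw":0},{"dx":0.18,"dy":0,"dz":0.07,"wx":0,"wy":0,"wz":0,"claw":0}]';python3 -m handwheel '[{"dx":0.14,"dy":0,"dz":0.06,"wx":0,"wy":0,"wz":0,"claw":0},{"dx":0.14,"dy":0,"dz":0.06,"wx":0,"wy":0,"wz":0,"claw":0},{"dx":0.14,"dy":0,"dz":0.06,"wx":0,"wy":0,"wz":0,"claw":0},{"dx":0.14,"dy":0,"dz":0.06,"wx":0,"wy":0,"wz":0,"claw":0}]'
python3 - <<'E'
from h import *
s=monitor.observe();print(s["clock"],lane(s["position"]),s["force"],np.dot(s["force"][:2],D_))
E
```

```text
clock: 22.42
position: [0.4969, -0.022, 0.0375]
tool_rot: [-3.142, -0.399, 1.817]
force: [3.2, -9.9, 6.7]
grip_width: -0.0004
finger_force: 4.9
clock: 22.92
position: [0.4956, -0.0164, 0.0375]
tool_rot: [3.141, -0.398, 1.817]
force: [3.3, -13.1, 8.8]
grip_width: -0.0002
finger_force: 6.5
22.925 [12.3  1.7] [  3.26807582 -13.12165537   8.76944434] -13.520760855456615
```

Force rises to 13.5 N, so I ease off, set the tips lower and push on with a rising stroke that follows the rolling rim.

```bash
python3 -m handwheel '[{"dx":-0.46,"dy":0,"dz":-0.19,"wx":0,"wy":0,"wz":0,"claw":0},{"dx":-0.23,"dy":0,"dz":0.55,"wx":0,"wy":0,"wz":0,"claw":0},{"dx":0.23,"dy":0,"dz":0.1,"wx":0,"wy":0,"wz":0,"claw":0},{"dx":0.23,"dy":0,"dz":0.08,"wx":0,"wy":0,"wz":0,"claw":0},{"dx":0.15,"dy":0,"dz":0,"wx":0,"wy":0,"wz":0,"claw":0}]';python3 - <<'E'
from h import *
s=monitor.observe();print(s["clock"],lane(s["position"]),s["force"],np.dot(s["force"][:2],D_))
E
python3 -m handwheel '[{"dx":0.15,"dy":0,"dz":0,"wx":0,"wy":0,"wz":0,"claw":0},{"dx":0.15,"dy":0,"dz":0,"wx":0,"wy":0,"wz":0,"claw":0}]'
python3 - <<'E'
from h import *
s=monitor.observe();print(s["clock"],lane(s["position"]),s["force"],np.dot(s["force"][:2],D_))
p=s["position"];c=p[:2]+D_*.0525
for i in range(2):
  v,e=fit([*c,1.795],("top",),zc=.0487); print(v.round(4),e,lane(v))
E
```

```text
clock: 23.55
position: [0.4944, -0.0145, 0.0319]
tool_rot: [-3.14, -0.399, 1.817]
force: [0.9, -9.0, 3.8]
grip_width: 0.0001
finger_force: 3.8
23.55 [14.4  2.4] [ 0.87397602 -9.01326111  3.80160859] -8.982389251658104
clock: 23.8
position: [0.4943, -0.0125, 0.0332]
tool_rot: [-3.141, -0.398, 1.817]
force: [2.9, -11.0, 5.4]
grip_width: -0.0002
finger_force: 4.7
23.8 [16.4  2.1] [  2.88367229 -11.0113245    5.35048738] -11.37765847188608
[0.4855 0.0363 1.5011] 0.2588956224396519 [65.9 -0.2]
[0.4844 0.0387 1.7653] 0.14266393983375114 [68.5  0.4]
```

```bash
python3 -m handwheel '[{"dx":0.15,"dy":0,"dz":0,"wx":0,"wy":0,"wz":0,"claw":0},{"dx":0.15,"dy":0,"dz":0,"wx":0,"wy":0,"wz":0,"claw":0}]';  python3 -m handwheel '[{"dx":0.15,"dy":0,"dz":0.02,"wx":0,"wy":0,"wz":0,"claw":0},{"dx":0.15,"dy":0,"dz":0.02,"wx":0,"wy":0,"wz":0,"claw":0}]';python3 - <<'E'
from h import *
s=monitor.observe();print(s["clock"],lane(s["position"]),s["force"],np.dot(s["force"][:2],D_))
E
```

```text
clock: 24.25
position: [0.4937, -0.0098, 0.0344]
tool_rot: [-3.141, -0.398, 1.817]
force: [2.4, -11.6, 7.2]
grip_width: -0.0
finger_force: 5.1
clock: 24.5
position: [0.4931, -0.007, 0.0353]
tool_rot: [-3.142, -0.398, 1.817]
force: [2.5, -11.9, 6.2]
grip_width: -0.0003
finger_force: 5.2
24.5 [22.1  2.1] [  2.48596101 -11.92487951   6.24276911] -12.17988384344543
```

```bash
python3 -m handwheel '[{"dx":-0.46,"dy":0,"dz":-0.19,"wx":0,"wy":0,"wz":0,"claw":0},{"dx":-0.15,"dy":0.02,"dz":0.4,"wx":0,"wy":0,"wz":0,"claw":0},{"dx":0.23,"dy":0,"dz":0.1,"wx":0,"wy":0,"wz":0,"claw":0},{"dx":0.23,"dy":0,"dz":0.08,"wx":0,"wy":0,"wz":0,"claw":0},{"dx":0.15,"dy":0,"dz":0,"wx":0,"wy":0,"wz":0,"claw":0}]';python3 -m handwheel '[{"dx":0.12,"dy":0,"dz":0,"wx":0,"wy":0,"wz":0,"claw":0},{"dx":0.12,"dy":0,"dz":0,"wx":0,"wy":0,"wz":0,"claw":0}]';python3 - <<'E'
from h import *
s=monitor.observe();print(s["clock"],lane(s["position"]),s["force"],np.dot(s["force"][:2],D_))
E
python3 -m handwheel '[{"dx":0.12,"dy":0,"dz":0,"wx":0,"wy":0,"wz":0,"claw":0},{"dx":0.12,"dy":0,"dz":0,"wx":0,"wy":0,"wz":0,"claw":0}]'
python3 - <<'E'
from h import *
s=monitor.observe();print(s["clock"],lane(s["position"]),s["force"],np.dot(s["force"][:2],D_))
for i in range(2):
  v,e=fit([*(O+D_*.160),1.795],("top",),zc=.0487,name="tin_mid"); print(v.round(4),e,lane(v))
E
```

```text
clock: 25.12
position: [0.4932, -0.0054, 0.0315]
tool_rot: [3.141, -0.398, 1.817]
force: [5.1, -11.7, 5.7]
grip_width: 0.0001
finger_force: 5.3
clock: 25.38
position: [0.4923, -0.0032, 0.0322]
tool_rot: [-3.141, -0.398, 1.817]
force: [3.2, -9.2, 4.3]
grip_width: 0.0003
finger_force: 4.7
25.375 [25.9  2. ] [ 3.16200308 -9.21655725  4.26195404] -9.689689001266355
clock: 25.62
position: [0.4917, -0.001, 0.0331]
tool_rot: [-3.141, -0.398, 1.817]
force: [3.4, -9.5, 4.5]
grip_width: 0.0001
finger_force: 4.6
25.625 [28.2  2.1] [ 3.40415544 -9.4574435   4.4544371 ] -9.978432001956165
[0.4623 0.134  1.6427] 0.2673708365673405 [166.3   0.8]
[0.4633 0.1344 1.6336] 0.27714913021449084 [166.5  -0.4]
```

```bash
for i in 1; do python3 -m handwheel '[{"dx":0.11,"dy":0,"dz":0.02,"wx":0,"wy":0,"wz":0,"claw":0},{"dx":0.11,"dy":0,"dz":0.02,"wx":0,"wy":0,"wz":0,"claw":0}]'|grep -v rot; done; python3 -m handwheel '[{"dx":0.11,"dy":0,"dz":0.02,"wx":0,"wy":0,"wz":0,"claw":0},{"dx":0.11,"dy":0,"dz":0.02,"wx":0,"wy":0,"wz":0,"claw":0}]'
```

```text
clock: 26.08
position: [0.4912, 0.0011, 0.0336]
force: [3.9, -10.0, 3.7]
grip_width: -0.0001
finger_force: 4.6
clock: 26.32
position: [0.4905, 0.0034, 0.034]
tool_rot: [-3.141, -0.399, 1.817]
force: [1.6, -6.9, 2.5]
grip_width: -0.0002
finger_force: 3.1
```

```bash
python3 -m handwheel '[{"dx":0.11,"dy":0,"dz":0.02,"wx":0,"wy":0,"wz":0,"claw":0},{"dx":0.11,"dy":0,"dz":0.02,"wx":0,"wy":0,"wz":0,"claw":0}]'
```

```text
clock: 26.58
position: [0.4894, 0.0062, 0.0345]
tool_rot: [-3.14, -0.4, 1.817]
force: [-0.7, -0.0, -0.5]
grip_width: -0.0
finger_force: 0.1
```

```bash
python3 -m handwheel '[{"dx":0,"dy":0,"dz":0,"wx":0,"wy":0,"wz":0,"claw":0}]'
python3 - <<'E'
from h import *
s=monitor.observe();print(s["clock"],lane(s["position"]),s["force"])
for i in range(3):
  v,e=fit([*(O+D_*.087),1.795],("top",),zc=.0487); print(v.round(4),e,lane(v))
for i in range(2):
  v,e=fit([*(O+D_*.174),1.795],("top",),zc=.0487,name="tin_mid"); print(v.round(4),e,lane(v))
f=optics.grab_frame("side");g=optics.grab_frame("top")
cv2.imwrite("pics/c7.png",np.vstack([cv2.resize(g["frame"][195:245,230:350],(672,280),interpolation=2),cv2.resize(f["frame"][150:270,210:354],(672,560),interpolation=2)[:300]]))
E
```

```text
clock: 26.7
position: [0.4889, 0.0068, 0.0345]
tool_rot: [-3.139, -0.401, 1.818]
force: [0.0, -0.1, -0.0]
grip_width: -0.0002
finger_force: 0.0
26.7 [36.4  3. ] [ 0.01209881 -0.14585815 -0.00607162]
[0.4768 0.059  1.7123] 0.21737251512532407 [90.   3.3]
[0.4791 0.0591 1.6886] 0.22167848463663908 [89.5  1. ]
[0.481  0.0584 1.8708] 0.15844053557364135 [88.5 -0.7]
[0.462  0.1443 1.6233] 0.2375838471441154 [176.4  -1.3]
[0.4612 0.1447 1.5765] 0.4050489826676714 [177.   -0.6]
```

View pics/c7.png

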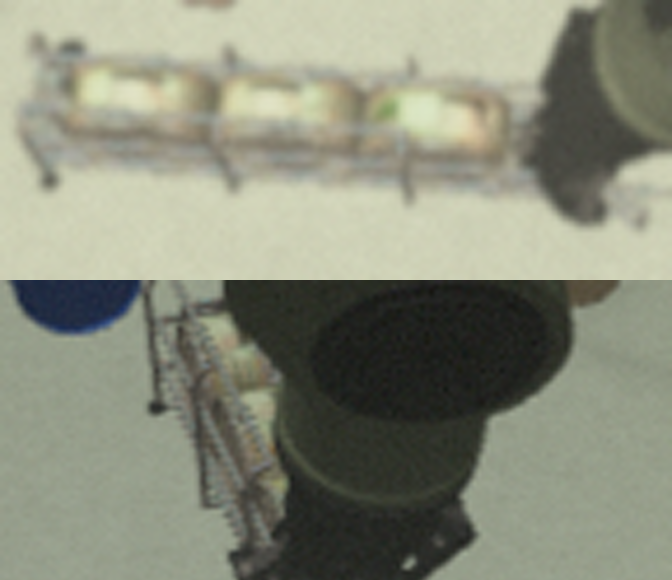

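The three tins stand close in the row (top crop 140,100; 290,105; 435,120), the drag has ceased and the fingers are free. I probe gently to confirm the snap.

```bash
python3 -m handwheel '[{"dx":0.09,"dy":0,"dz":0.04,"wx":0,"wy":0,"wz":0,"claw":0},{"dx":0.09,"dy":0,"dz":0.04,"wx":0,"wy":0,"wz":0,"claw":0},{"dx":0,"dy":0,"dz":0,"wx":0,"wy":0,"wz":0,"claw":0}]'
```

```text
clock: 27.68
position: [0.4889, 0.008, 0.0347]
tool_rot: [-3.14, -0.4, 1.817]
force: [1.5, -2.9, -0.3]
grip_width: -0.0001
finger_force: 1.3
```

```bash
python3 -m handwheel '[{"dx":0.09,"dy":0,"dz":0.04,"wx":0,"wy":0,"wz":0,"claw":0},{"dx":0,"dy":0,"dz":0,"wx":0,"wy":0,"wz":0,"claw":0}]'; python3 -m handwheel '[{"dx":-0.37,"dy":0,"dz":-0.16,"wx":0,"wy":0,"wz":0,"claw":0},{"dx":0,"dy":0,"dz":0,"wx":0,"wy":0,"wz":0,"claw":0},{"dx":0,"dy":0,"dz":0,"wx":0,"wy":0,"wz":0,"claw":0}]'
```

```text
clock: 27.92
position: [0.4889, 0.0084, 0.0346]
tool_rot: [-3.14, -0.399, 1.817]
force: [1.6, -7.0, -0.2]
grip_width: -0.0
finger_force: 3.5
clock: 28.3
position: [0.4894, 0.0056, 0.0347]
tool_rot: [-3.14, -0.4, 1.818]
force: [-0.7, -0.8, -0.8]
grip_width: 0.0003
finger_force: 0.0
```

The force climbs steeply without motion, so the row is tight on the stop and the clips have snapped in. I withdraw straight back, then up.

```bash
python3 -m handwheel '[{"dx":-0.92,"dy":0,"dz":-0.39,"wx":0,"wy":0,"wz":0,"claw":0},{"dx":-1.8,"dy":0,"dz":-0.78,"wx":0,"wy":0,"wz":0,"claw":0},{"dx":-2.8,"dy":0,"dz":-1.17,"wx":0,"wy":0,"wz":0,"claw":0},{"dx":-3.7,"dy":0,"dz":-1.56,"wx":0,"wy":0,"wz":0,"claw":0},{"dx":-3.7,"dy":0,"dz":-1.56,"wx":0,"wy":0,"wz":0,"claw":0},{"dx":-1.7,"dy":0,"dz":-5,"wx":0,"wy":0,"wz":0,"claw":0},{"dx":-1.7,"dy":0,"dz":-5,"wx":0,"wy":0,"wz":0,"claw":0},{"dx":0,"dy":0,"dz":0,"wx":0,"wy":0,"wz":0,"claw":0}]'
python3 - <<'E'
from h import *
for i in range(2):
  v,e=fit([*(O+D_*.087),1.795],("top",),zc=.0487); print(v.round(4),e,lane(v))
for i in range(2):
  v,e=fit([*(O+D_*.174),1.795],("top",),zc=.0487,name="tin_mid"); print(v.round(4),e,lane(v))
f=optics.grab_frame("side");g=optics.grab_frame("top")
cv2.imwrite("pics/c8.png",np.vstack([cv2.resize(g["frame"][195:245,230:350],(672,280),interpolation=2),cv2.resize(f["frame"][150:270,210:354],(384,320),interpolation=2).repeat(1,0) if 0 else np.pad(cv2.resize(f["frame"][150:270,210:354],(384,320),interpolation=2),((0,0),(0,288),(0,0)))]))
E
```

```text
clock: 29.3
position: [0.5424, -0.2036, 0.1157]
tool_rot: [3.14, -0.396, 1.814]
force: [-0.3, 0.9, -0.8]
grip_width: -0.0001
finger_force: 0.0
[0.4774 0.0585 1.6483] 0.2875 [89.3  2.8]
[0.4788 0.0596 1.6424] 0.2692769877828961 [90.1  1.2]
[0.4604 0.1434 1.7394] 0.1208071540174861 [175.9   0.5]
[0.4629 0.1424 1.5102] 0.30306069514093026 [174.4  -1.7]
```

View pics/c8.png

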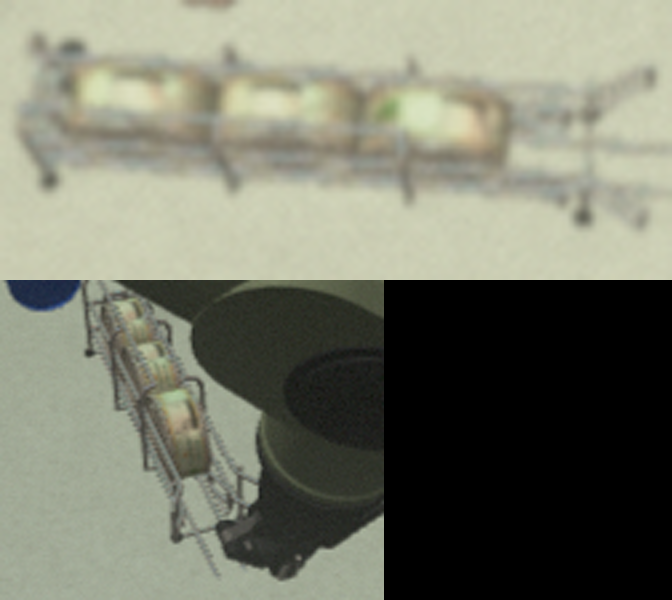

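All three tins stand upright in the lane, the last at (435,120) in the top view, with clips closed behind it and the tool clear. I hand the job in.

```bash
python3 -c "
from workcell import job_done
print(job_done())"
```

```text
the job is handed in; nothing more can be done
None
```

I rolled the tin into the lane and pressed it in until the clips' drag dropped to zero. It stood upright behind them, about 89 mm in from the mouth, and the tool was clear when I handed in the job; no verdict came back.

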